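# Tap the jammed steel balls out of the bottle

## Task

Two steel polishing balls are jammed in the neck of the tilted glass bottle on the blue stand. Set the white dish on the bench under that bottle's mouth and let go of it, then tap the upper side of the bottle lightly from above, again if need be, until both steel balls have dropped into the dish. Leave the bottle on the green stand with its brass ball as it is.

Things in the scene. Friction and masses are not known exactly. Their poses are not given: they have to be found in the camera images.
- dish: loose white open dish, 120 (x) x 110 (y) x 25 mm high, 4 mm walls, 0.13 to 0.21 kg, with an orange upright handle block on its -x wall: centred 74.5 mm from the dish centre along -x, 30 mm long (x), 14 mm thick (y), from the bench up to 50 mm; grip it across its thickness from above. Origin: centre of the underside, z up. Starts between the two stands.
- stand: fixed blue stand with the clear glass bottle of steel balls (a green twin on the other side has a brass ball; sides vary). Origin on the bench below the bottle's pivot, z up; the mouth points along -x, its centre at x -120, z 120 mm. Balls fall near x -130, y 0: put the dish centre there, same yaw, handle away from the bottle. Foot x -35 to 55, y +-50, 14 high; uprights at y +-42, 184 high.
- tap (a point): tapping spot, top of the 56 mm wide bottle body near its shoulder: at rest x -68, y 0, z 172 mm in the stand's frame. Bottle slopes 22 degrees down to the mouth on a sprung pivot. Pushed straight down here (3 to 10 N) it dips mouth-down and springs back; about 12 mm of dip frees the balls from the ribs in the neck, 18 to 22 mm is a sure tap, hard stop at about 30 mm. Moves with the bottle.
- ball1_center (a point): centre of the front steel ball, 16 mm diameter, 17 g, at first held in the neck near the mouth
- ball2_center (a point): centre of the second steel ball, the same, at first held in the neck 20 mm behind the front one
- brass_center (a point): centre of the brass ball, 16 mm, in the neck of the bottle on the green stand; to be left there
Mind the look-alikes: they are no part of the job. Of the things like the dish, leave any that is purple; of the rest the larger one is meant.

How it is judged (in metres and radians):
On the way:
1. the dish stands released on the bench under the mouth of the blue stand's bottle, both steel balls still in the neck (height (world z) of dish below 0.006 m and angle between dish's own z axis and vertical below 0.1 rad and linear speed of dish below 0.02 m/s and x of dish in the frame of stand between -0.17 and -0.09 m and y of dish in the frame of stand between -0.035 and 0.035 m and contact force between the fingers and dish below 0.3 N and height (world z) of each of ball1_center, ball2_center above 0.1 m), for 0.2 s.
At the end, for the whole second after the job is handed in: Both steel balls lie inside the dish (centres within its walls and below its 25 mm rim), the dish stands flat and still on the bench (within 6 mm and 6 degrees), and the brass ball is within 20 mm of where it started (height (world z) of dish below 0.006 m and angle between dish's own z axis and vertical below 0.1 rad and linear speed of dish below 0.02 m/s and x of ball1_center in the frame of dish between -0.06 and 0.06 m and y of ball1_center in the frame of dish between -0.055 and 0.055 m and z of ball1_center in the frame of dish between 0 and 0.025 m and x of ball2_center in the frame of dish between -0.06 and 0.06 m and y of ball2_center in the frame of dish between -0.055 and 0.055 m and z of ball2_center in the frame of dish between 0 and 0.025 m and distance of brass_center from where it was at the start of the episode below 0.02 m); the robot touches nothing.
It fails at once if the brass ball is freed or shifted by more than 20 mm (distance of brass_center from where it was at the start of the episode above 0.02 m).
It fails at once if the bottle or its stand is struck or pushed with more than 40 N (contact force between stand and anything else above 40 N).
It also fails if it takes over 43 s, if anything falls off the work surface, if the arm or the gripper's body presses on something with over 40 N, if the wrist force passes 120 N, or if a joint passes its speed limit or range.

## Robot

A 7-joint arm with a two-finger parallel gripper is mounted at the origin on the work surface. World frame = base frame: x ahead of the robot, y to its left, z up, the work surface at z = 0. Lengths are in mm, angles in rad, forces in N, time in s.
With the tool pointing down it reaches from about 400 to 900 mm from the base axis. Payload 5.5 kg.
Tool frame: the origin (TCP) lies midway between the tips of the shut fingers; the grasp point (between the pads) lies 19 mm behind it; z points along the fingers, x is the direction in which the jaws open and shut, and the axes are right-handed (so a half turn about z gives the same grasp; the last joint's range is limited). The gripper opens to 85 mm and grips with 20 to 120 N. Pads are 22 mm wide; open, the fingers measure 114 mm over their backs; the gripper's body (76 mm by 85 mm) begins 54 mm behind the grasp point. The pads swing forward as they close: fully open they stand 13 mm farther back than shut.
Start: joints at [-1.038, 0.501, -0.427, 1.55, 0.221, 1.138, -0.21], TCP at [173.212, 626.496, 231.31] pointing down, gripper open.
Joint ranges: [-2.88, 2.88], [-0.31, 2.03], [-1.54, 1.56], [0.2, 2.42], [-1.41, 4.55], [0.19, 2.02], [-2.57, 2.57]. Speed limits (rad/s): [2.57, 2.57, 3.14, 3.14, 3.14, 3.14, 3.14].

## Interface

Orientations are given as a unit quaternion [x, y, z, w].
In Python, from workcell import bot gives the robot as it stands.
- The arm moves only by the shell command python3 -m pendant 'ROWS' [FORCE]. ROWS is JSON, a list of rows, each a list of 7 numbers: the shift along the tool's x, y, z in mm, then the turn, a rotation vector about the tool's x, y, z in rad, then the gripper's target within -1 to 1 (shut at 1, half-way at 0, fully open at -1). A call has 1 to 10 rows; each row shifts and turns the commanded pose from where the row before left it, along the tool's axes as they then stand; what a row does not reach is not made up. A row lasts 1/10 s, in which the tool goes at most 50 mm and 8.59 degrees, less where a joint would pass 70% of its speed; a pose out of reach is approached as far as the arm can. A call with a gripper value outside its range is refused whole. The fingers move at their own pace and stop on an object; FORCE is the grip in N (left out, the last holds). Time passes only in rows, so rows that do not move let the fingers close. It gives the time, the measured TCP pose, the force and the opening at its end, in the units of the state.
- bot.get_obs(): the state, without advancing time (a new reading comes with each control period).
- bot.get_image(name): name is "scene" or "top" or "wrist"; returns a dict with "img" (384x512x3 uint8, blue, green, red), "vertical_fov" (degrees; the focal length in pixels is half the picture's height over the tangent of half this angle, whatever the lens; pixels are square), "cx", "cy" (the principal point, pixels), "xyz" and "orientation" of the camera in the world. Camera axes: x right, y down, z forward; pixel columns grow to the right and rows downward; lengths in mm; the calibration is good to about 2 mm. A picture is of the moment at which its call begins. There is no depth.
- bot.close_job(): hands the job in, once; it reports no verdict.
Trained networks look in the newest picture that a camera, given by its name, has taken for a name from the list of things; names that differ only in an ending like _2 or _b are one class to them, and where a whole thing is asked for, a point or a joint stands for the part that bears it (a point fixed in the world has none). Each returns a list of dicts, best first, with "conf" (0 to 1); they miss things now and then, are a little off and sometimes report something else, mostly with a low value. They report only what shows in the picture. A call takes as long as a camera call. They do not tell look-alikes from the thing itself.
- bot.outline_of(camera, name): "pixels" (384x512 bool, what is visible of it) and "extent" ([centre column, centre row, width, height] in pixels, round what is visible of it).
The state is a dict: "time_s": time; "joint_positions": joint angles; "joint_vel": joint speeds; "joint_torque": joint torques, N m; "eef_pos": TCP position; "ee_rot": TCP orientation; "contact_force": force on the tool from outside, world axes, zero at the start; "ft_torque": the same for the moment, N m; "gripper_width": finger opening in mm.
Only numpy, scipy, OpenCV 4.12 (cv2) and the standard library are available. Lean on these libraries where they do the work, as an engineer would, in place of code of your own. Each camera call takes 0.05 s, during which the arm holds its last target. There are 200 camera calls.

## Working session

There is one attempt and no reset: what is moved stays moved. The work goes in short steps, Python scripts to look and compute and a shell command to move; the robot and the scene stay as the last step left them, time stands still between calls to the robot, and variables do not carry over. Pictures are saved under pics/ and viewed, about 8 in all and at most 12, crops included, and the job is handed in when it is done.

```bash
mkdir -p pics; ls
cat > h.py <<'E'
import numpy as np,cv2
from scipy.spatial.transform import Rotation as R
from workcell import bot
def ray(c,u,v):
    f=c["img"].shape[0]/2/np.tan(np.radians(c["vertical_fov"])/2)
    d=R.from_quat(c["orientation"]).apply([(u-c["cx"])/f,(v-c["cy"])/f,1]);return np.array(c["xyz"]),d
def atz(c,u,v,z):
    o,d=ray(c,u,v);return o+d*(z-o[2])/d[2]
def proj(c,p):
    f=c["img"].shape[0]/2/np.tan(np.radians(c["vertical_fov"])/2)
    q=R.from_quat(c["orientation"]).inv().apply(np.array(p)-np.array(c["xyz"]));return q[...,0]/q[...,2]*f+c["cx"],q[...,1]/q[...,2]*f+c["cy"]
E
python3 - <<'E'
from h import *
ims=[]
for n in ("top","scene"):
    c=bot.get_image(n);ims.append(c["img"]);cv2.imwrite(f"pics/{n}0.png",cv2.resize(c["img"],(800,600)))
    print(n,c["vertical_fov"],c["cx"],c["cy"],c["xyz"],c["orientation"])
    for k in ("dish","stand","ball1_center","brass_center","tap"):
        for o in bot.outline_of(n,k): print(k,round(o["conf"],2),np.round(o["extent"]), np.round(atz(c,*o["extent"][:2],10)))
o=bot.get_obs();print(o["time_s"],o["eef_pos"],o["ee_rot"],R.from_quat(o["ee_rot"]).as_matrix().round(3))
E
```

```text
pics
top 50.1582206548825 252.14444211936373 191.08013487690096 [344.55720595 -17.0969835  980.91975542] [-0.70034975  0.7067987  -0.06250528  0.0777105 ]
dish 0.91 [240. 187.  57.  63.] [551.  31.  10.]
dish 0.57 [161. 299.  60.  51.] [288. 215.  10.]
stand 0.66 [363. 142.  66.  80.] [ 659. -270.   10.]
tap 0.75 [365. 141.  66.  77.] [ 662. -274.   10.]
tap 0.74 [373. 142.  40.  78.] [ 659. -294.   10.]
scene 55.89773967877541 252.8242910031047 189.36053860949346 [ 800.19059104 -238.00823925  736.08686604] [ 0.84424498  0.46076291 -0.12479903 -0.24366606]
dish 0.88 [318. 164.  45.  29.] [452. 192.  10.]
dish 0.83 [290. 221.  64.  73.] [544.  39.  10.]
dish 0.82 [286. 115.  51.  43.] [279. 221.  10.]
0.6 [173.22752125 626.49769735 231.32677189] [ 7.95774618e-01  6.05592897e-01  1.78609239e-05 -2.79829097e-05] [[ 0.267  0.964 -0.   ]
 [ 0.964 -0.267  0.   ]
 [ 0.    -0.    -1.   ]]
```

View pics/top0.png

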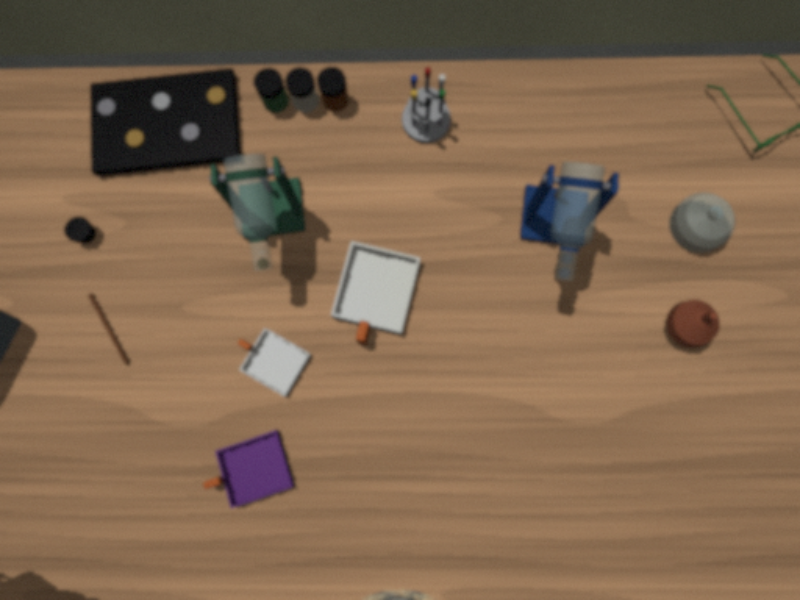

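View pics/scene0.png

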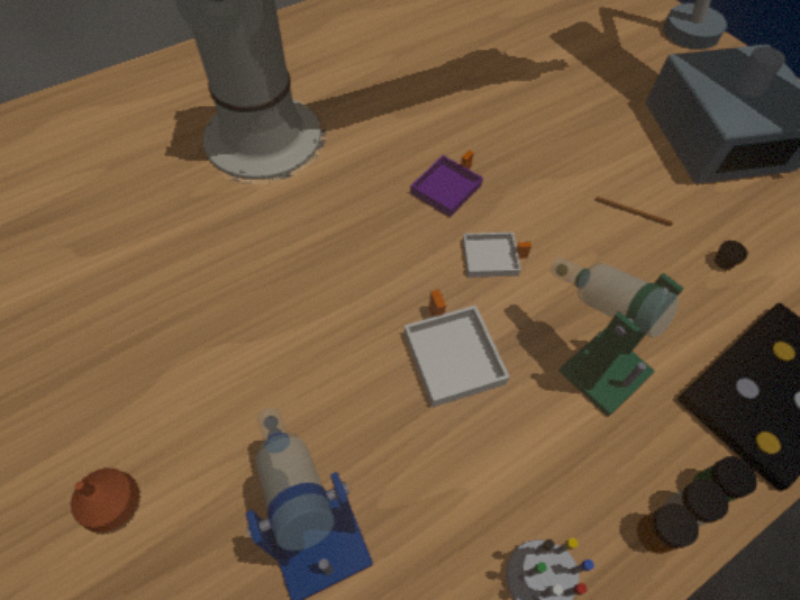

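The top view (800 px wide) shows three dish-like things. The large white one is at (377,288), a small white one at (275,362) and the purple one at (256,468), so by the description I choose the large white one. The blue stand is at (570,210) with its mouth at about (566,272), and the green one is at (260,205).

Run:
```python
from h import *
t=bot.get_image("top")
img=t["img"]
hsv=cv2.cvtColor(img,cv2.COLOR_BGR2HSV)
m=np.zeros(img.shape[:2],np.uint8);m[145:225,200:280]=1
w=((hsv[...,1]<60)&(hsv[...,2]>80)&(m>0)).astype(np.uint8)
w=cv2.morphologyEx(w,cv2.MORPH_CLOSE,np.ones((5,5)))
n,l,s,ce=cv2.connectedComponentsWithStats(w);k=1+np.argmax(s[1:,4])
cs,_=cv2.findContours((l==k).astype(np.uint8),0,2)
b=cv2.boxPoints(cv2.minAreaRect(cs[0]));P=np.array([atz(t,*q,20) for q in b])
print(P.round(1),P.mean(0),[np.linalg.norm(P[i]-P[i-1]).round() for i in range(4)])
o=((hsv[...,0]<12)&(hsv[...,1]>170)&(m>0));v,u=np.nonzero(o);print("handle",u.mean(),v.mean(),atz(t,u.mean(),v.mean(),35))
s=bot.get_image("scene")["img"]
A=cv2.resize(img[95:195,325:405],None,fx=5,fy=5,interpolation=cv2.INTER_CUBIC)
B=cv2.resize(s[255:384,150:245],None,fx=4,fy=4,interpolation=cv2.INTER_CUBIC)
C=np.zeros((520,800,3),np.uint8);C[:A.shape[0],:400]=A;C[:B.shape[0],410:410+B.shape[1]]=B
cv2.imwrite("pics/c1.png",C)
```

```text
[[511.  101.6  20. ]
 [634.1  72.7  20. ]
 [603.4 -39.8  20. ]
 [482.   -8.5  20. ]] [557.62703812  31.50613259  20.        ] [np.float64(114.0), np.float64(126.0), np.float64(117.0), np.float64(125.0)]
handle 231.80701754385964 213.05263157894737 [483.39619255  50.43680499  35.        ]
```

View pics/c1.png

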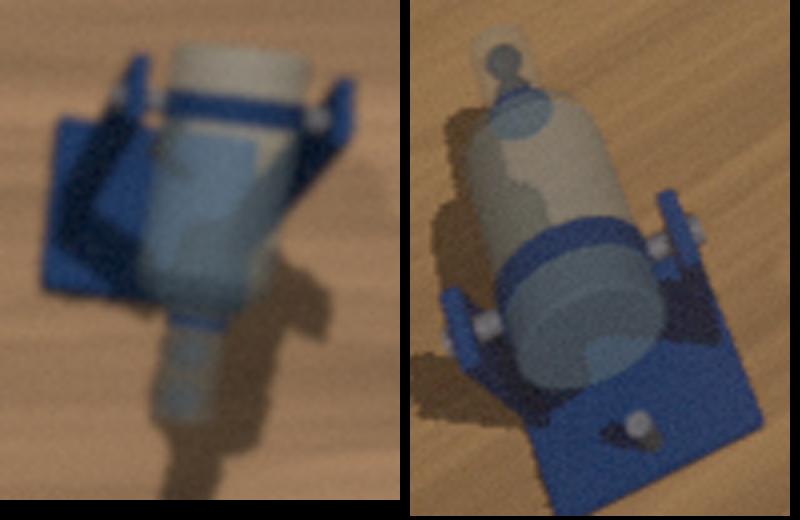

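Run:
```python
from h import *
from scipy.optimize import least_squares
t=bot.get_image("top");s=bot.get_image("scene")
T=[((55,50,14),(60,118)),((-35,50,10),(43,288)),((-120,0,120),(182,412))]
S=[((55,50,14),(763,423)),((55,-50,8),(553,517)),((-120,0,120),(503,35))]
def res(q,full=0):
    M=R.from_euler('z',q[2]);r=[]
    for c,L,f in((t,T,lambda p:(p[0]/5+325,p[1]/5+95)),(s,S,lambda p:((p[0]-410)/4+150,p[1]/4+255))):
        for X,p in L: r+=list(np.array(proj(c,M.apply(X)+[q[0],q[1],0]))-f(p))
    return np.array(r)
a=least_squares(res,[680,-250,0],x_scale=[100,100,1],loss='soft_l1');print(a.x,res(a.x).reshape(-1,2).round(1))
q=a.x;M=R.from_euler('z',q[2])
W=lambda p:(M.apply(p)+[q[0],q[1],0]).round(1)
print("dishgoal",W([-130,0,0]),"handle",W([-204.5,0,0]),"tap",W([-68,0,172]),"mouth",W([-120,0,120]))
for X in [(-68,0,172),(0,42,184),(0,-42,184)]: 
    u,v=proj(t,W(X));print((u-325)*5,(v-95)*5, end=' ');u,v=proj(s,W(X));print((u-150)*4+410,(v-255)*4)
```

```text
[ 6.59393387e+02 -2.48106912e+02 -1.67621395e-01] [[-0.3 -0.6]
 [-1.7  0.3]
 [-2.4  1.9]
 [-0.5 -0.4]
 [-0.4  1.1]
 [-0.3  1.4]]
dishgoal [ 531.2 -226.4    0. ] handle [ 457.8 -214.     0. ] tap [ 592.3 -236.8  172. ] mouth [ 541.1 -228.1  120. ]
213.86031651538474 270.1801079603135 516.9446139448704 111.28298766485113
136.13359590104153 88.8596475870716 675.1980890165885 223.8289964251353
342.09353533268256 118.16042112973605 454.78796104830735 318.6818675481386
```

Large white dish: centre about (557,31), yaw -0.24. Its sides come out at 115x125 and the orange handle at (483,50), both of which fit the description. Stand at about (659,-248), yaw -0.17. Now moving above the handle.

```bash
python3 -m pendant '[[-30,28,0,0,0,-0.03,-0.4],[-30,28,0,0,0,0,-0.4],[-30,28,0,0,0,0,-0.4],[-30,28,0,0,0,0,-0.4],[-30,28,0,0,0,0,-0.4],[-30,28,0,0,0,0,-0.4],[-30,28,0,0,0,0,-0.4],[-30,28,0,0,0,0,-0.4],[-30,28,0,0,0,0,-0.4],[-30,28,0,0,0,0,-0.4]]' 40; python3 -m pendant '[[-30,28,10,0,0,0,-0.4],[-30,28,10,0,0,0,-0.4],[-30,28,20,0,0,0,-0.4],[-30,28,20,0,0,0,-0.4],[-30,28,30,0,0,0,-0.4],[0,0,0,0,0,0,-0.4],[0,0,0,0,0,0,-0.4]]'
```

```text
time_s: 1.8
eef_pos: [373.6, 266.6, 231.7]
ee_rot: [0.787, 0.618, 0.001, 0.0]
contact_force: [0.4, -0.2, 0.5]
gripper_width: 59.7
time_s: 2.5
eef_pos: [472.6, 88.7, 141.1]
ee_rot: [0.787, 0.616, -0.001, -0.001]
contact_force: [0.6, 0.3, 0.2]
gripper_width: 59.8
```

```bash
cat > w.py <<'E'
from h import *
import sys
c=bot.get_image("wrist");img=c["img"];o=bot.get_obs();M=R.from_quat(o["ee_rot"])
hsv=cv2.cvtColor(img,cv2.COLOR_BGR2HSV)
m=(((hsv[...,0]<13)|(hsv[...,0]>172))&(hsv[...,1]>170)&(hsv[...,2]>80)).astype(np.uint8)
n,l,s,ce=cv2.connectedComponentsWithStats(m)
for k in np.argsort(-s[1:,4])[:2]+1:
    cs,_=cv2.findContours((l==k).astype(np.uint8),0,2);r=cv2.minAreaRect(cs[0]);P=np.array([atz(c,*q,50) for q in cv2.boxPoints(r)])
    print(s[k],P.round(1).tolist(),P.mean(0).round(1))
print(o["eef_pos"].round(1),M.as_matrix().round(3).tolist(),o["time_s"])
cv2.imwrite("pics/%s.png"%sys.argv[1],img)
E
python3 w.py w1
```

```text
[213 189  21  45 767] [[455.4, 52.9, 50.0], [459.4, 69.2, 50.0], [498.6, 58.4, 50.0], [494.3, 41.2, 50.0]] [476.9  55.4  50. ]
[404 142  24  15 224] [[461.2, 211.3, 50.0], [454.1, 214.5, 50.0], [463.9, 230.7, 50.0], [471.2, 227.6, 50.0]] [462.6 221.   50. ]
[472.8  90.2 141.8] [[0.238, 0.971, -0.0], [0.971, -0.238, 0.001], [0.0, -0.001, -1.0]] 2.55
```

View pics/w1.png

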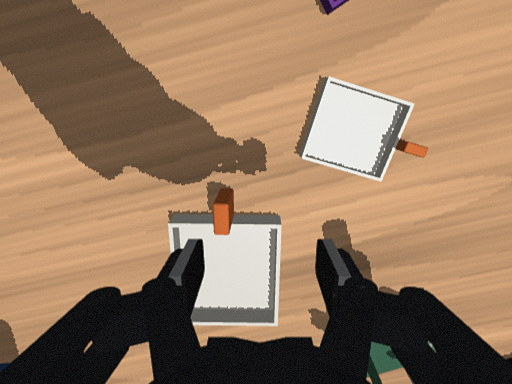

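The wrist view shows the large dish's orange handle at (223,210), in line with the jaws. Aiming about (480,53), then descending.

```bash
python3 -m pendant '[[-17,8,0,0,0,0,-0.4],[-17,8,0,0,0,0,-0.4],[0,0,25,0,0,0,-0.4],[0,0,30,0,0,0,-0.4],[0,0,30,0,0,0,-0.4],[0,0,20,0,0,0,-0.4],[0,0,15,0,0,0,-0.4],[0,0,0,0,0,0,-0.4]]' 40; python3 -m pendant '[[0,0,0,0,0,0,1],[0,0,0,0,0,0,1],[0,0,0,0,0,0,1],[0,0,0,0,0,0,1],[0,0,0,0,0,0,1]]' 40
```

```text
time_s: 3.35
eef_pos: [479.2, 54.8, 21.1]
ee_rot: [0.786, 0.619, -0.001, -0.001]
contact_force: [-0.5, -0.6, -0.2]
gripper_width: 60.2
time_s: 3.85
eef_pos: [481.5, 53.0, 23.1]
ee_rot: [0.787, 0.618, 0.001, 0.001]
contact_force: [-0.9, -0.2, 6.4]
gripper_width: 13.1
```

```bash
python3 -m pendant '[[0,0,-10,0,0,0,1],[0,0,-12,0,0,-0.03,1],[0,0,0,0,0,-0.04,1],[-15,2,0,0,0,0,1],[-30,2,0,0,0,0,1],[-35,2,0,0,0,0,1],[-35,2,0,0,0,0,1],[-35,2,0,0,0,0,1],[-35,2,0,0,0,0,1],[-35,3,0,0,0,0,1]]'; python3 -m pendant '[[-30,3,0,0,0,0,1],[-15,2,0,0,0,0,1],[0,0,0,0,0,0,1],[0,0,0,0,0,0,1]]';python3 - <<'E'
from h import *
t=bot.get_image("top");s=bot.get_image("scene")
cv2.imwrite("pics/p2.png",np.hstack([cv2.resize(t["img"][90:260,280:430],(400,453)),cv2.resize(s["img"][200:384,110:270],(400,460))[:453]]))
print(bot.get_obs()["eef_pos"])
E
```

```text
time_s: 4.85
eef_pos: [457.7, -168.0, 44.8]
ee_rot: [0.764, 0.645, 0.0, 0.0]
contact_force: [0.8, -0.4, -1.7]
gripper_width: 13.3
time_s: 5.25
eef_pos: [455.5, -210.7, 44.1]
ee_rot: [0.764, 0.645, 0.0, -0.0]
contact_force: [0.4, 0.3, -1.5]
gripper_width: 13.3
[ 455.59122175 -209.67981331   43.83838773]
```

View pics/p2.png

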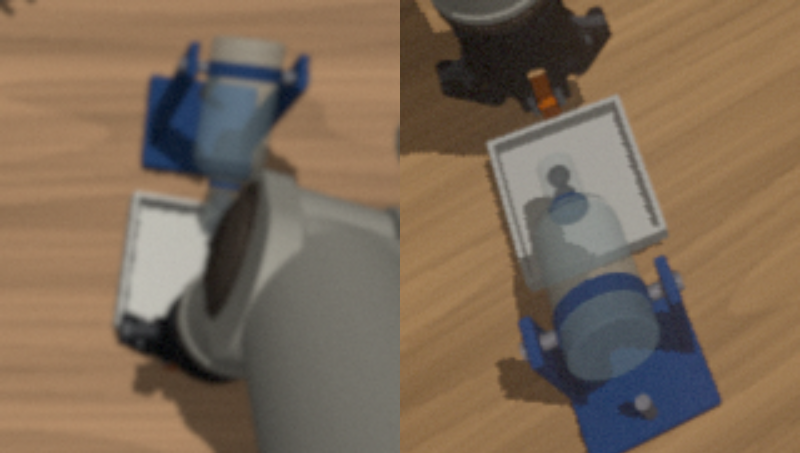

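The scene view shows the dish squarely below the mouth, with its centre line within a few mm of the stand's. Lowering and releasing.

```bash
python3 -m pendant '[[0,0,10,0,0,0,1],[0,0,6,0,0,0,1],[0,0,4,0,0,0,1],[0,0,2,0,0,0,1],[0,0,0,0,0,0,1]]'; python3 -m pendant '[[0,0,0,0,0,0,0.3],[0,0,0,0,0,0,0],[0,0,0,0,0,0,0],[0,0,0,0,0,0,0],[0,0,0,0,0,0,0]]'
```

```text
time_s: 5.85
eef_pos: [454.8, -210.8, 23.0]
ee_rot: [0.765, 0.645, -0.0, -0.001]
contact_force: [-7.0, 4.6, 19.7]
gripper_width: 13.6
time_s: 6.35
eef_pos: [455.2, -211.7, 21.5]
ee_rot: [0.765, 0.645, -0.0, -0.0]
contact_force: [0.0, -0.2, 0.5]
gripper_width: 42.5
```

```bash
python3 -m pendant '[[0,0,-20,0,0,0,0],[0,0,-35,0,0,0,0],[0,0,-40,0,0,0,0],[0,0,-40,0,0,0,1],[0,0,-40,0,0,0,1],[0,0,-35,0,0,0,1],[0,35,0,0,0,0,1],[0,35,0,0,0,0,1],[0,35,0,0,0,0,1],[0,34,0,0,0,0,1]]'; python3 -m pendant '[[0,0,15,0,0,0,1],[0,0,5,0,0,0,1],[0,0,0,0,0,0,1]]';python3 - <<'E'
from h import *
t=bot.get_image("top");s=bot.get_image("scene")
cv2.imwrite("pics/p3.png",np.hstack([cv2.resize(t["img"][90:260,280:430],(400,453)),cv2.resize(s["img"][200:384,110:270],(400,460))[:453]]))
print(bot.get_obs()["eef_pos"])
for c in(t,s):print(proj(c,bot.get_obs()["eef_pos"]))
E
```

```text
time_s: 7.35
eef_pos: [593.5, -235.5, 231.7]
ee_rot: [0.765, 0.645, 0.0, 0.0]
contact_force: [1.1, 0.4, 1.1]
gripper_width: -0.1
time_s: 7.65
eef_pos: [590.0, -234.9, 209.7]
ee_rot: [0.765, 0.644, -0.001, -0.002]
contact_force: [-0.7, -0.6, 0.4]
gripper_width: -0.1
[ 591.05778946 -235.37952043  211.64290887]
(np.float64(372.2521758515777), np.float64(143.59358467051675))
(np.float64(172.8186413736716), np.float64(273.4287541966215))
```

View pics/p3.png

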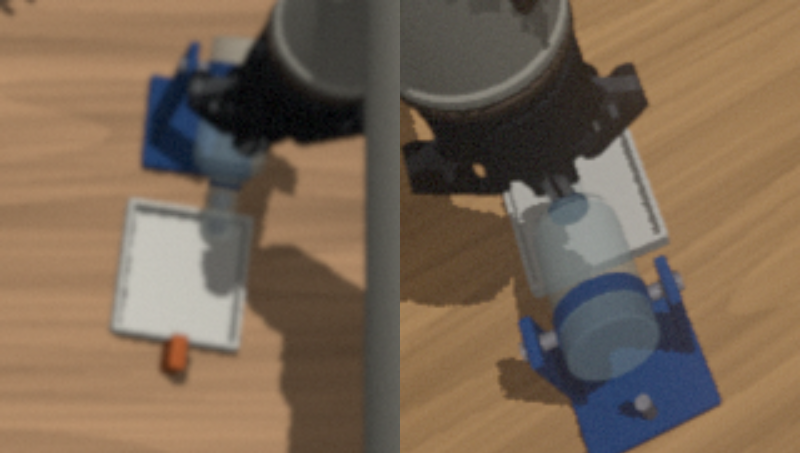

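Run:
```python
from h import *
t=bot.get_image("top")
P=np.array([atz(t,280+a/2.667,90+b/2.667,25) for a,b in((130,200),(252,215),(238,352),(112,332))]);print(P.round(),P.mean(0))
M=R.from_euler('z',-.168).inv();f=lambda p:M.apply(np.array(p)-[659.4,-248,p[2]])
print("dish in stand",f(P.mean(0)),"mouth",[atz(t,280+a/2.667,90+b/2.667,120).round() for a,b in((215,236),)], "foot", [f(atz(t,280+a/2.667,90+b/2.667,14)).round() for a,b in((150,77),(144,163))])
```

```text
[[ 599. -181.   25.]
 [ 584. -289.   25.]
 [ 461. -269.   25.]
 [ 479. -160.   25.]] [ 530.57077732 -224.99714227   25.        ]
dish in stand [-130.86178392    1.13736132    0.        ] mouth [array([ 543., -232.,  120.])] foot [array([53., 51.,  0.]), array([-31.,  46.,   0.])]
```

The dish stands at (-131, 1) in the stand frame. Now a slow approach to feel contact, then tap.

```bash
python3 -m pendant '[[0,0,20,0,0,0,1],[0,0,12,0,0,0,1],[0,0,4,0,0,0,1],[0,0,0,0,0,0,1],[0,0,0,0,0,0,1]]'; python3 -m pendant '[[0,0,5,0,0,0,1],[0,0,3,0,0,0,1],[0,0,0,0,0,0,1],[0,0,0,0,0,0,1]]'
```

```text
time_s: 8.3
eef_pos: [592.6, -235.4, 176.3]
ee_rot: [0.765, 0.645, 0.0, 0.0]
contact_force: [0.5, 0.6, 0.3]
gripper_width: -0.0
time_s: 8.7
eef_pos: [592.9, -235.5, 168.4]
ee_rot: [0.765, 0.645, 0.0, 0.001]
contact_force: [0.7, -0.2, 4.3]
gripper_width: -0.1
```

Contact at about 172 as expected. Now the tap, about 20 mm of dip, then up.

```bash
python3 -m pendant '[[0,0,9,0,0,0,1],[0,0,8,0,0,0,1],[0,0,0,0,0,0,1]]'; python3 -m pendant '[[0,0,-20,0,0,0,1],[0,0,-30,0,0,0,1],[0,-40,-30,0,0,0,1],[0,-50,-20,0,0,0,1],[-50,-30,0,0,0,0,1],[-50,0,0,0,0,0,1],[-50,0,0,0,0,0,1],[-50,0,0,0,0,0,1],[0,0,0,0,0,0,1],[0,0,0,0,0,0,1]]';python3 - <<'E'
from h import *
t=bot.get_image("top");s=bot.get_image("scene")
cv2.imwrite("pics/p4.png",np.hstack([cv2.resize(t["img"][130:230,300:388],(400,453)),cv2.resize(s["img"][220:340,120:226],(400,453))]))
for n in("top","scene"):
  for k in("ball1_center",):
    for o in bot.outline_of(n,k):print(n,o["conf"],o["extent"])
E
```

```text
time_s: 9.0
eef_pos: [592.0, -235.4, 150.6]
ee_rot: [0.765, 0.645, -0.0, -0.0]
contact_force: [-2.2, 0.8, 8.0]
gripper_width: -0.0
time_s: 10.0
eef_pos: [447.8, -407.5, 248.3]
ee_rot: [0.766, 0.643, -0.0, -0.001]
contact_force: [0.5, 0.8, -0.3]
gripper_width: -0.1
```

View pics/p4.png

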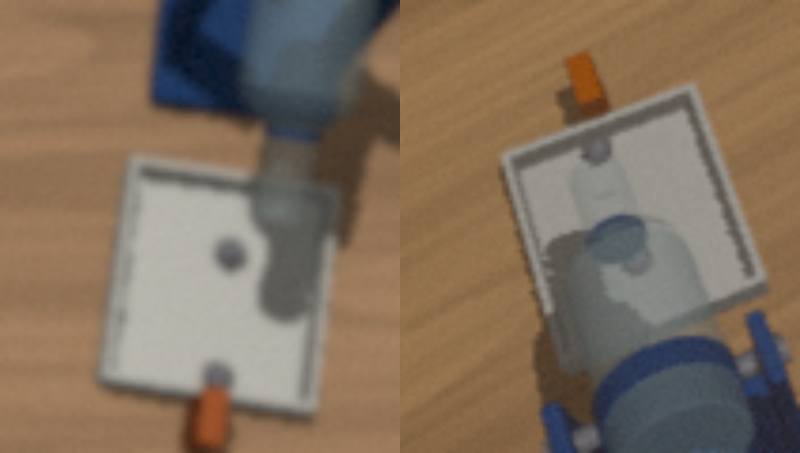

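The top crop shows both steel balls in the dish, at (230,253) and, by the handle wall, (217,375). The scene view agrees, at (597,150) and, seen through the glass, (635,260). The neck is empty. Letting things settle, then rechecking.

```bash
python3 -m pendant '[[0,0,0,0,0,0,1],[0,0,0,0,0,0,1],[0,0,0,0,0,0,1],[0,0,0,0,0,0,1],[0,0,0,0,0,0,1],[0,0,0,0,0,0,1],[0,0,0,0,0,0,1],[0,0,0,0,0,0,1],[0,0,0,0,0,0,1],[0,0,0,0,0,0,1]]';python3 - <<'E'
from h import *
t=bot.get_image("top");s=bot.get_image("scene")
cv2.imwrite("pics/p5.png",np.hstack([cv2.resize(t["img"][130:230,300:388],(400,453)),cv2.resize(s["img"][150:270,345:451],(400,453))]))
E
```

```text
time_s: 11.2
eef_pos: [449.2, -406.4, 249.3]
ee_rot: [0.765, 0.645, 0.0, -0.0]
contact_force: [0.3, -0.1, 0.0]
gripper_width: 0.2
```

View pics/p5.png

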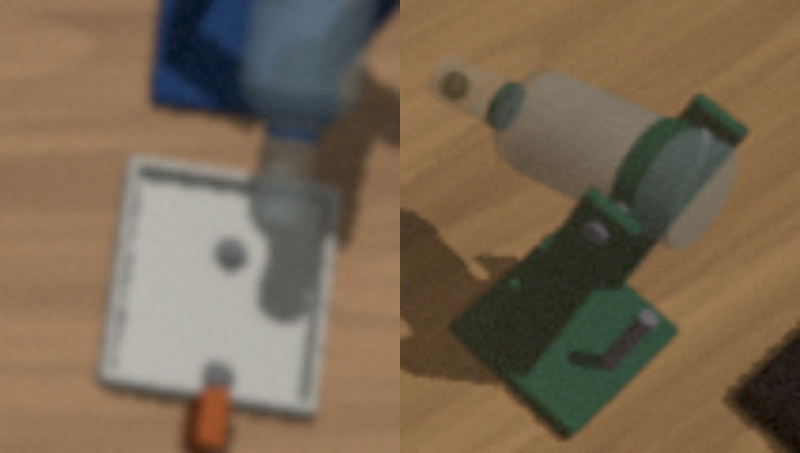

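Both balls are in the same place in the dish as before, and the brass ball is still in the green bottle's neck at (455,85). Handing in.

```bash
python3 -c "
from workcell import bot
print(bot.close_job(), bot.get_obs()['time_s'])"
```

```text
the job is handed in; nothing more can be done
the job is handed in; nothing more can be done
```

The job is done and handed in at about 11 s of the 43 s allowed; no verdict was reported. I set the large white dish under the blue stand's bottle and let go of it. One light tap, about 20 mm of dip at about 8 N, then freed both steel balls.

- **Dish:** before the tap it stood at about (-131, 1) mm in the stand's frame, flat on the bench.
- **Steel balls:** two pictures about 1 s apart show both lying still inside the dish, one of them against the handle wall. The blue bottle's neck is empty.
- **Brass ball:** it is still in the neck of the green stand's bottle, which I never approached. I judged this by eye and did not measure its shift.
- **Robot:** it was clear of everything, with force readings near zero.

One check gave nothing: the trained networks returned no hits when asked for the steel balls, so their positions are read from the pictures. The highest force I saw was about 20 N, when the dish was set down.

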